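# Heft two closed pots and seat the heavy one in the check station

## Robot

A 6-joint arm with a two-finger parallel gripper is mounted at the origin on the work surface. World frame = base frame: x ahead of the robot, y to its left, z up, the work surface at z = 0. Lengths are in m, angles in rad, forces in N, time in s.
With the tool pointing down it reaches from about 0.35 to 0.775 m from the base axis. Payload 5.5 kg.
Tool frame: the origin (TCP) lies between the finger pads; the fingertips stand env.nose_length ahead of it and the grasp point (between the pads) lies 8 mm behind it (env.nose_length is the distance from the TCP to the fingertips, in m); z points along the fingers, y is the direction in which the jaws open and shut (so a half turn about z gives the same grasp; the last joint's range is limited). The gripper opens to 85 mm and grips with 20 to 120 N. Pads are 22 mm wide; open, the fingers measure 114 mm over their backs; the gripper's body (76 mm by 85 mm) begins 54 mm behind the grasp point. The pads swing forward as they close: fully open they stand 13 mm farther back than shut.
Start: joints at [1.151, 0.313, 0.046, 1.304, 0, 1.431], TCP at [0.159, 0.553, 0.21] pointing down, gripper open.
Joint ranges: [-2.76, 2.76], [-0.86, 1.69], [-1.03, 1.26], [-2.2, 2.34], [-1.47, 1.5], [-3.14, 3.14]. Speed limits (rad/s): [2.57, 2.57, 3.14, 3.14, 3.14, 3.14].

## Interface

Orientations are given as a unit quaternion [w, x, y, z].
In Python, from workcell import env gives the robot as it stands. The module is installed in compiled form; this text tells all that it offers.
- The arm moves only by the shell command python3 -m creep 'ROWS' [FORCE]. ROWS is a JSON object of lists of equal length, an entry for each row: "hand": the finger opening in mm, from 0 to 85.4; "delta_pos": the shift along the tool's x, y, z scaled (see below), a list of three; "turn": the turn about the tool's z scaled (see below). In form: {"hand": [hand, ...], "delta_pos": [[dx, dy, dz], ...], "turn": [turn, ...]}. A call has exactly 5 rows; each row shifts and turns the commanded pose from where the row before left it, along the tool's axes as they then stand; what a row does not reach is not made up. The controller multiplies each number of a shift by 0.8 m and each number of a turn by 5 degrees. A row lasts 1/12 s, in which the tool goes at most 41.7 mm and 7.16 degrees, less where a joint would pass 70% of its speed; a pose out of reach is approached as far as the arm can. A call with a number of a shift or a turn outside -1 to 1 is refused whole. A call with a gripper value outside its range is refused whole. The fingers move at their own pace and stop on an object; FORCE is the grip in N (left out, the last holds). Time passes only in rows, so rows that do not move let the fingers close, or fill a call up. It gives the time, the measured TCP pose, the force and the opening at its end, in the units of the state.
- env.get_state(): the state, without advancing time (a new reading comes with each control period).
- env.read_camera(name): name is "side" or "top" or "wrist"; returns a dict with "pixels" (420x560x3 uint8, red, green, blue), "depth" (420x560 float32, m along the optical axis (not along the pixel's ray), 0 where there is no reading), "fx", "fy", "cx", "cy" (pixels), "D" ([k1, k2, p1, p2, k3] as OpenCV has them; the pictures are not rectified), "origin" and "orientation" of the camera in the world. Camera axes: x right, y down, z forward; pixel columns grow to the right and rows downward; lengths in m; the calibration is good to about 2 mm. A picture is of the moment at which its call begins.
- env.hand_in(): hands the job in, once; it reports no verdict.
Trained networks look in the newest picture that a camera, given by its name, has taken for a name from the list of things; names that differ only in an ending like _2 or _b are one class to them, and where a whole thing is asked for, a point or a joint stands for the part that bears it (a point fixed in the world has none). Each returns a list of dicts, best first, with "score" (0 to 1); they miss things now and then, are a little off and sometimes report something else, mostly with a low value. They report only what shows in the picture. A call takes as long as a camera call. They do not tell look-alikes from the thing itself.
- env.find_in(camera, target): "location" ([row, column] in pixels, amid what is visible of it).
- env.pinpoint(camera, target): "location" ([row, column] in pixels: a listed point, or the origin of a listed thing).
The state is a dict: "clock": time; "joint_pos": joint angles; "qvel": joint speeds; "tau": joint torques, N m; "tcp_pos": TCP position; "orientation": TCP orientation; "wrist_force": force on the tool from outside, world axes, zero at the start; "ft_torque": the same for the moment, N m; "finger_gap": finger opening in m.
Only numpy, scipy, OpenCV 4.12 (cv2) and the standard library are available. Lean on these libraries where they do the work, as an engineer would, in place of code of your own. Each camera call takes 0.05 s, during which the arm holds its last target.

## Task

One of the two closed pots on the white mat holds a steel reference slug, and they look alike: lift the blue-capped pot a few centimetres clear of the mat, hold it up for a moment to feel its weight and stand it back on the mat, then lift the orange-capped pot in the same way. Seat the heavier pot upright and fully home in the round hole of the blue station, so that it has sunk its sprung plate, and leave the lighter pot standing upright on the mat; never let the lighter pot go in the station to try it. Set the pots down gently: do not drop or tip them or ram them into the station, and leave the bottle, the jar and the vial rack where they are.

Things in the scene. Friction and masses are not known exactly. Their poses are not given: they have to be found in the camera images.
- pot_blue_centre (a point): Blue-capped closed pot: light grey upright cylinder 56 mm across with a cap 53 mm across on its top 20 mm; 90 mm tall in all. This point is its centre, 45 mm above its underside; z up its axis. Weighs 0.4 to 0.65 kg with the steel slug, or 0.15 to 0.22 kg with only a plastic spacer; either pot may be the heavy one. Contents have 3 mm of play. Grip its side, best from the centre to 20 mm above.
- pot_orange_centre (a point): Orange-capped closed pot: light grey upright cylinder 56 mm across with a cap 53 mm across on its top 20 mm; 90 mm tall in all. This point is its centre, 45 mm above its underside; z up its axis. Weighs 0.4 to 0.65 kg with the steel slug, or 0.15 to 0.22 kg with only a plastic spacer; either pot may be the heavy one. Contents have 3 mm of play. Grip its side, best from the centre to 20 mm above.
- mat: White flat mat fixed on the black bench, 170 mm (its x) by 290 mm (its y), 4 mm thick; both pots stand on it at the start, at least 110 mm apart centre to centre. Origin at the centre of its underside, on the bench top.
- station_mouth (a point): Centre of the mouth of the round hole in the station, a fixed blue block 110 x 110 mm, 26 mm high, with a yellow strip along one edge. Level with the block's top, 26 mm above the bench; z up. The hole is 58 mm in diameter (1 mm of play all round a pot), upright, with a 1.5 mm chamfer. The aluminium plate in it lies 12 mm below the mouth when up.
- plate (a joint): Sprung plate at the bottom of the station's hole: 0 when up (12 mm below the mouth), 0.009 m when fully down (21 mm below the mouth, the pot's underside then 5 mm above the bench). It begins to sink at 3.1 N and is fully down at 3.5 N, so the heavy pot sinks it by its own weight, and the light pot, once let go, cannot.
- amber_bottle: Bystander: amber glass bottle, 60 mm in diameter, 130 mm tall. Origin at the centre of its underside.
- white_jar: Bystander: white jar, 68 mm in diameter, 90 mm tall. Origin at the centre of its underside.
- vial_rack: Bystander: white rack of red vials with blue caps, 60 (its x) x 120 x 70 mm high. Origin at the centre of its underside.
There are look-alikes about, which are no part of the job. Leave any black or yellow look-alike of the part that bears pot_blue_centre alone.

How it is judged:
On the way, in this order (a step that is already met when the one before it is completed fails the run):
1. the blue-capped pot is held up, at least 20 mm clear of the mat, for half a second (z of pot_blue_centre in the frame of mat above 0.069 m and angle between pot_blue_centre's own z axis and vertical below 0.35 rad and angle between pot_orange_centre's own z axis and vertical below 0.08 rad and z of pot_orange_centre in the frame of mat between 0.045 and 0.053 m and x of pot_orange_centre in the frame of mat between -0.085 and 0.085 m and y of pot_orange_centre in the frame of mat between -0.145 and 0.145 m), for 0.5 s.
2. the blue-capped pot is back on the mat and let go (angle between pot_blue_centre's own z axis and vertical below 0.15 rad and z of pot_blue_centre in the frame of mat between 0.045 and 0.053 m and x of pot_blue_centre in the frame of mat between -0.085 and 0.085 m and y of pot_blue_centre in the frame of mat between -0.145 and 0.145 m and contact force between pot_blue and the fingers below 0.05 N), for 0.1 s.
3. the orange-capped pot is held up, at least 20 mm clear of the mat, for half a second, the blue-capped one standing on the mat (z of pot_orange_centre in the frame of mat above 0.069 m and angle between pot_orange_centre's own z axis and vertical below 0.35 rad and angle between pot_blue_centre's own z axis and vertical below 0.08 rad and z of pot_blue_centre in the frame of mat between 0.045 and 0.053 m and x of pot_blue_centre in the frame of mat between -0.085 and 0.085 m and y of pot_blue_centre in the frame of mat between -0.145 and 0.145 m), for 0.5 s.
At the end, for the whole second after the job is handed in: The heavier pot stands upright (within 0.08 rad) in the station's hole, its axis within 6 mm of the hole's, with the plate sunk at least 7.5 mm of its 9 mm by the pot's weight; the lighter pot stands upright (within 0.08 rad) with its centre over the mat; both are let go and at rest (value of joint plate above 0.0075 m and ((horizontal distance between pot_blue_centre and station_mouth below 0.006 m and angle between each of pot_blue_centre, pot_orange_centre's own z axis and vertical below 0.08 rad and z of pot_blue_centre in the frame of station_mouth below 0.0265 m and z of pot_orange_centre in the frame of mat between 0.045 and 0.053 m and x of pot_orange_centre in the frame of mat between -0.085 and 0.085 m and y of pot_orange_centre in the frame of mat between -0.145 and 0.145 m) or (horizontal distance between pot_orange_centre and station_mouth below 0.006 m and angle between each of pot_orange_centre, pot_blue_centre's own z axis and vertical below 0.08 rad and z of pot_orange_centre in the frame of station_mouth below 0.0265 m and z of pot_blue_centre in the frame of mat between 0.045 and 0.053 m and x of pot_blue_centre in the frame of mat between -0.085 and 0.085 m and y of pot_blue_centre in the frame of mat between -0.145 and 0.145 m)) and linear speed of each of pot_blue, pot_orange below 0.01 m/s); the robot touches nothing.
It fails at once if a pot is let go in the station without sinking the plate (the lighter one tried there) ((horizontal distance between pot_blue_centre and station_mouth below 0.015 m and z of pot_blue_centre in the frame of station_mouth below 0.039 m and value of joint plate below 0.002 m and contact force between pot_blue and the fingers below 0.05 N and linear speed of pot_blue below 0.001 m/s) or (horizontal distance between pot_orange_centre and station_mouth below 0.015 m and z of pot_orange_centre in the frame of station_mouth below 0.039 m and value of joint plate below 0.002 m and contact force between pot_orange and the fingers below 0.05 N and linear speed of pot_orange below 0.001 m/s)).
It fails at once if a pot is rammed into the station: more than 30 N between them (contact force between any of pot_blue, pot_orange and station above 30 N).
It fails at once if a pot is dropped: it falls free of the fingers at over 0.4 m/s ((linear speed of pot_blue above 0.4 m/s and contact force between pot_blue and the fingers below 0.05 N) or (linear speed of pot_orange above 0.4 m/s and contact force between pot_orange and the fingers below 0.05 N)).
It fails at once if a pot is tipped by more than 0.6 rad (angle between any of pot_blue_centre, pot_orange_centre's own z axis and vertical above 0.6 rad).
It fails at once if a bystander is moved by more than 20 mm or tipped over (distance of any of amber_bottle, white_jar, vial_rack from where it was at the start of the episode above 0.02 m or angle between any of amber_bottle, white_jar, vial_rack's own z axis and vertical above 0.3 rad).
It also fails if it takes over 72 s, if anything falls off the work surface, if the arm or the gripper's body presses on something with over 40 N, if the wrist force passes 120 N, or if a joint passes its speed limit or range.

## Working session

There is one attempt and no reset: what is moved stays moved. The work goes in short steps, Python scripts to look and compute and a shell command to move; the robot and the scene stay as the last step left them, time stands still between calls to the robot, and variables do not carry over. Pictures are saved under pics/ and viewed, and the job is handed in when it is done.

```bash
mkdir -p pics; cat > h.py <<'E'
import numpy as np, cv2
from workcell import env
from scipy.spatial.transform import Rotation as R
def q2R(q): return R.from_quat([q[1],q[2],q[3],q[0]]).as_matrix()
def K(c): return np.array([[c['fx'],0,c['cx']],[0,c['fy'],c['cy']],[0,0,1.]])
def ray(c,rc):
    p=cv2.undistortPoints(np.array([[[rc[1],rc[0]]]],float),K(c),np.array(c['D'],float))[0,0]
    return np.array([p[0],p[1],1.])
def onz(c,rc,z):
    d=q2R(c['orientation'])@ray(c,rc); o=np.array(c['origin']); return o+d*(z-o[2])/d[2]
def dep(c,rc):
    r,k=int(round(rc[0])),int(round(rc[1])); w=c['depth'][max(r-2,0):r+3,max(k-2,0):k+3]; w=w[w>0]
    if len(w)==0: return None
    return np.array(c['origin'])+q2R(c['orientation'])@(ray(c,rc)*np.median(w))
def cloud(c):
    v,u=np.mgrid[0:420,0:560]
    p=cv2.undistortPoints(np.stack([u,v],-1).reshape(-1,1,2).astype(float),K(c),np.array(c['D'],float))[:,0]
    d=c['depth'].reshape(-1,1); P=np.c_[p,np.ones(len(p))]*d
    W=P@q2R(c['orientation']).T+np.array(c['origin']); W[d[:,0]==0]=np.nan
    return W.reshape(420,560,3)
def save(c,n): cv2.imwrite('pics/'+n,cv2.cvtColor(c['pixels'],cv2.COLOR_RGB2BGR))
E
python3 - <<'E'
from h import *
np.set_printoptions(precision=4,suppress=True)
s=env.get_state(); print(s, env.nose_length)
for n in ['top','side']:
    c=env.read_camera(n); save(c,n+'0.png'); print(n,c['origin'],c['orientation'])
    for t in ['pot_blue_centre','pot_orange_centre','station_mouth','mat','plate','amber_bottle','white_jar','vial_rack']:
        try:
            for m in env.pinpoint(n,t)[:3]:
                print(t,round(m['score'],2),np.round(m['location'],1),dep(c,m['location']))
        except Exception as e: print(t,e)
E
```

```text
{'clock': 0.0, 'joint_pos': array([ 1.1514,  0.314 ,  0.045 ,  1.3036, -0.    ,  1.4312]), 'qvel': array([-0.0018, -0.0004, -0.0014,  0.0003,  0.0004, -0.0003]), 'tau': array([  0.0003, -48.0622,  29.8537,   0.0194,  -0.0001,  -0.    ]), 'tcp_pos': array([0.1586, 0.5521, 0.2086]), 'orientation': array([-0.0002,  0.1394,  0.9902, -0.0009]), 'wrist_force': array([ 0.8438, -0.7211,  0.1209]), 'ft_torque': array([ 0.0393,  0.035 , -0.0462]), 'finger_gap': 0.0856489152857986} 0.011
top [ 0.3436 -0.0043  1.182 ] [ 0.0487 -0.7028  0.7069 -0.0633]
pot_blue_centre 0.86 [243.5 246.3] [0.4314 0.0326 0.0916]
pot_blue_centre 0.86 [307.  340.9] [ 0.2998 -0.1606  0.0911]
pot_blue_centre 0.81 [231.4 324.5] [ 0.4553 -0.1296  0.0936]
pot_orange_centre 0.75 [211.8 384.1] [ 0.4955 -0.2561  0.0949]
pot_orange_centre 0.29 [226.3 352.7] [ 0.4755 -0.2039  0.005 ]
station_mouth 0.83 [203.3 169.6] [0.5282 0.2072 0.0148]
mat 0.94 [227.4 356.9] [ 0.4729 -0.2133  0.0054]
plate it knows: amber_bottle, mat, pot_blue_centre, pot_orange_centre, station_mouth, vial_rack, white_jar
amber_bottle 0.8 [118.9 270.3] [ 0.7
[... 282 characters left out ...]
.6] [0.5939 0.0595 0.0703]
pot_blue_centre 0.69 [235.5 321.2] [0.4385 0.0582 0.0767]
pot_orange_centre 0.71 [276.4 170.2] [0.7172 0.2064 0.0346]
pot_orange_centre 0.68 [145.2 320.4] [ 0.498  -0.2396  0.0681]
pot_orange_centre 0.18 [176.2 324.3] [ 0.4646 -0.1092  0.0864]
station_mouth 0.63 [295.4 259.4] [0.534  0.1907 0.0143]
station_mouth 0.34 [209.2 203. ] [0.7216 0.0082 0.0287]
mat 0.67 [175.5 323.5] [ 0.4667 -0.1098  0.0875]
plate it knows: amber_bottle, mat, pot_blue_centre, pot_orange_centre, station_mouth, vial_rack, white_jar
amber_bottle 0.97 [207.2 202.7] [0.7216 0.008  0.0353]
white_jar 0.75 [273.1 171.1] [0.7141 0.2047 0.0448]
vial_rack 0.62 [163.  211.6] [ 0.7564 -0.1446  0.0329]
```

View pics/top0.png

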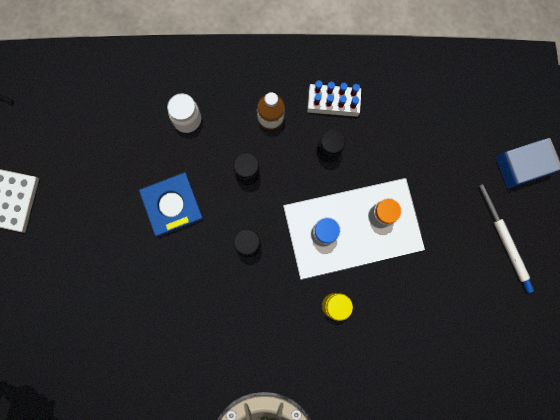

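View pics/side0.png

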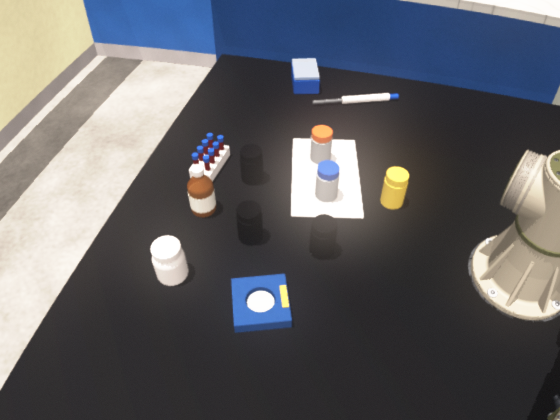

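The top picture shows the blue cap at about (row 231, col 326) and the orange cap at (211, 388), both on the mat. The yellow (306, 340) and three black pots are look-alikes, and the station plate is at (204, 171). Next I measure these more precisely.

```bash
python3 - <<'E'
from h import *
np.set_printoptions(precision=4,suppress=True)
for n in ['top','side']:
    c=env.read_camera(n); W=cloud(c); P=c['pixels'].astype(int); hsv=cv2.cvtColor(c['pixels'],cv2.COLOR_RGB2HSV)
    H,S,V=hsv[...,0],hsv[...,1],hsv[...,2]
    for name,cm,xy,z in [('blue',(H>100)&(H<125)&(S>120),(.455,-.13),.094),('orange',(H<17)&(S>120)&(V>100),(.4955,-.256),.094)]:
        m=cm&(np.hypot(W[...,0]-xy[0],W[...,1]-xy[1])<.05)&(abs(W[...,2]-z)<.006)
        p=W[m]; 
        pts=np.c_[np.where(m)[::-1]].astype(np.float32); 
        (cx,cy),r=cv2.minEnclosingCircle(np.ascontiguousarray(p[:,:2].astype(np.float32)))
        mm=pts.mean(0); print(n,name,m.sum(),'med',np.median(p,0),'mec',cx,cy,r,'pix',mm, 'onz',onz(c,(mm[1],mm[0]),z))
    # station
    near=np.hypot(W[...,0]-.528,W[...,1]-.2)<.1
    bl=((H>100)&(H<130)&(S>100)&near).astype(np.uint8)
    m=near&(S<60)&(V>120)
    k,l,st,ce=cv2.connectedComponentsWithStats(m.astype(np.uint8)); i=1+np.argmax(st[1:,4]); m=l==i
    cn,_=cv2.findContours(m.astype(np.uint8),cv2.RETR_EXTERNAL,cv2.CHAIN_APPROX_NONE); 
    q=cn[0][:,0].astype(float)
    for z in (.014,.026):
        w=np.array([onz(c,(b,a),z)[:2] for a,b in q]); e=cv2.fitEllipse(w.astype(np.float32)); print(n,'plate',z,st[i],e, 'zmed',np.nanmedian(W[m],0))
    # block outline from blue region with top z
    mb=near&(abs(W[...,2]-.026)<.005)
    mb=mb&((H>18)&(S>80))
    r=cv2.minAreaRect(np.ascontiguousarray(W[mb][:,:2].astype(np.float32))); print(n,'block',mb.sum(),r,np.median(W[mb],0))
    mm=(S<50)&(V>140)&(abs(W[...,2]-.004)<.012)&(np.hypot(W[...,0]-.47,W[...,1]+.2)<.2)
    print('mat',cv2.minAreaRect(np.ascontiguousarray(W[mm][:,:2].astype(np.float32))))
E
```

```text
top blue 467 med [ 0.4583 -0.1348  0.0942] mec 0.45841434597969055 -0.13501784205436707 0.025723543018102646 pix [326.9272 229.8437] onz [ 0.4585 -0.1346  0.094 ]
top orange 465 med [ 0.4992 -0.2651  0.0942] mec 0.49872997403144836 -0.2651985287666321 0.026257013902068138 pix [388.2559 210.4452] onz [ 0.4985 -0.2653  0.094 ]
top plate 0.014 [159 193  24  24 455] ((0.5259659290313721, 0.20510974526405334), (0.05206191539764404, 0.05311844125390053), 51.528263092041016) zmed [0.5263 0.2049 0.0143]
top plate 0.026 [159 193  24  24 455] ((0.5240926742553711, 0.20295846462249756), (0.051527027040719986, 0.05257270485162735), 51.52855682373047) zmed [0.5263 0.2049 0.0143]
top block 1780 ((0.5266398191452026, 0.20382347702980042), (0.11009819060564041, 0.11024589836597443), 21.097476959228516) [0.5272 0.2036 0.0263]
mat ((0.4742581844329834, -0.2080143541097641), (0.17109499871730804, 0.29318729043006897), 12.42175006866455)
side blue 0 med [nan nan nan] mec 0.0 0.0 0.0 pix [nan nan] onz [nan nan nan]
side orange 99 med [ 0.5047 -0.2523  0.0927] mec 0.5034652352333069 -0.2637269198894501 0.0302203930914402 pix [320.3434 132.596 ] onz [ 0.5031 -0.2568  0.094 ]
side plate 0.014 [246 290  29  22 486] ((0.5291367769241333, 0.20209714770317078), (0.04949403554201126, 0.05443935468792915), 109.42503356933594) zmed [0.5292 0.2024 0.014 ]
side plate 0.026 [246 290  29  22 486] ((0.5266720056533813, 0.20933422446250916), (0.0487566813826561, 0.05362832546234131), 109.425048828125) zmed [0.5292 0.2024 0.014 ]
side block 2132 ((0.5278948545455933, 0.20496854186058044), (0.11086445301771164, 0.11460819095373154), 21.130388259887695) [0.5292 0.2109 0.0261]
mat ((0.4756806790828705, -0.21145522594451904), (0.17597854137420654, 0.3084416687488556), 12.276371955871582)<stdin>:11: RuntimeWarning: Mean of empty slice.
  ret = um.true_divide(
  return _methods._mean(a, axis=axis, dtype=dtype,
```

```bash
python3 -m creep '{"hand":[85,85,85,85,85],"delta_pos":[[-0.04,-0.03,0],[-0.04,-0.03,0],[-0.04,-0.03,0],[-0.04,-0.03,0],[-0.04,-0.03,0]],"turn":[0,0,0,0,0]}' 30
```

```text
clock: 1.32
tcp_pos: [0.2801, 0.3918, 0.2096]
orientation: [0.0, 0.139, 0.99, 0.0]
wrist_force: [1.2, 0.3, 0.9]
finger_gap: 0.0852
```

```bash
cat >> h.py <<'E'
def plan(x,y,z):
    s=env.get_state(); Rm=q2R(s['orientation']); d=Rm.T@(np.array([x,y,z])-s['tcp_pos']); print('tool delta units',np.round(d/.8,4),'m',np.round(d,4),'tcp',np.round(s['tcp_pos'],4),'F',np.round(s['wrist_force'],2),'gap',s['finger_gap'],'yaw y',np.round(Rm[:,1],3),'z',np.round(Rm[:,2],4)); return d
E
python3 - <<'E'
from h import *
plan(.4585,-.135,.21); plan(.5,.19,.21)
c=env.read_camera('wrist'); save(c,'w1.png'); print(c['origin'],q2R(c['orientation'])[:,2],env.get_state()['joint_pos'])
E
```

```text
tool delta units [-0.3957 -0.5716 -0.0006] m [-0.3165 -0.4573 -0.0005] tcp [0.2801 0.3918 0.2096] F [1.23 0.33 0.89] gap 0.08524598948663924 yaw y [0.275 0.961 0.   ] z [ 4.e-04  4.e-04 -1.e+00]
tool delta units [-0.3337 -0.1668 -0.0005] m [-0.267  -0.1334 -0.0004] tcp [0.2801 0.3918 0.2096] F [1.23 0.33 0.89] gap 0.08524598948663924 yaw y [0.275 0.961 0.   ] z [ 4.e-04  4.e-04 -1.e+00]
[0.20218105 0.41432775 0.37298412] [ 0.30416385 -0.08602447 -0.94872764] [ 0.7731489   0.13004399 -0.18782528  1.25351243 -0.00448033  1.05801047]
```

View pics/w1.png

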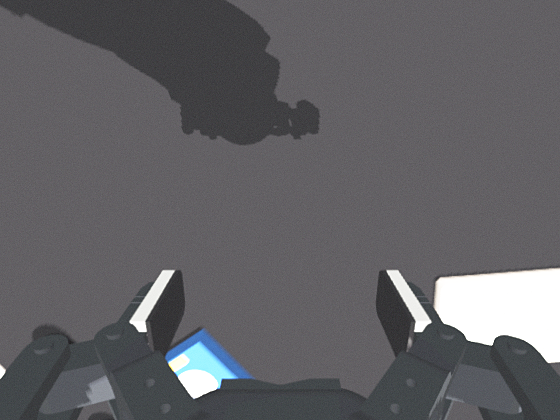

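Fingers left and right; the station is at the bottom, partly hidden (200, 380). I'll pass over the station to get a clear measurement.

```bash
python3 -m creep '{"hand":[85,85,85,85,85],"delta_pos":[[-0.045,-0.0225,0],[-0.045,-0.0225,0],[-0.045,-0.0225,0],[-0.045,-0.0225,0],[-0.045,-0.0225,0]],"turn":[0,0,0,0,0]}' 30
python3 -m creep '{"hand":[85,85,85,85,85],"delta_pos":[[-0.045,-0.0225,0],[-0.025,-0.0125,0],[0,0,0],[0,0,0],[0,0,0]],"turn":[0,0,0,0,0]}' 30
python3 - <<'E'
from h import *
plan(.4585,-.135,.21)
c=env.read_camera('wrist'); save(c,'w2.png'); print(c['origin'])
for m in env.pinpoint('wrist','station_mouth')[:2]: print(m,onz(c,m['location'],.026))
E
```

```text
clock: 1.78
tcp_pos: [0.4287, 0.2555, 0.2098]
orientation: [0.0, 0.139, 0.99, 0.0]
wrist_force: [0.8, 1.9, -0.2]
finger_gap: 0.0849
clock: 2.2
tcp_pos: [0.4731, 0.2147, 0.2094]
orientation: [-0.0, 0.14, 0.99, 0.0]
wrist_force: [-0.6, -0.1, -0.2]
finger_gap: 0.0851
tool delta units [-0.1032 -0.4252 -0.0009] m [-0.0826 -0.3402 -0.0007] tcp [0.4731 0.2147 0.2094] F [-0.56 -0.1  -0.19] gap 0.08513993660163294 yaw y [ 0.276  0.961 -0.   ] z [-8.e-04  2.e-04 -1.e+00]
[0.39547609 0.23743474 0.37284984]
{'location': [221.9, 286.7], 'score': 0.71} [0.52665835 0.20759882 0.026     ]
```

View pics/w2.png

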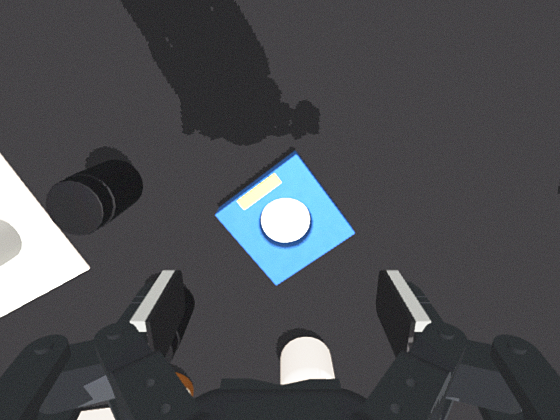

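The station is fully visible: hole about (221, 286), block corners (153,296), (233,354), (285,276), (214,216). Now I'll fit it and move on towards the blue pot.

```bash
cat > st.py <<'E'
from h import *
def station(c,z=.026):
    hsv=cv2.cvtColor(c['pixels'],cv2.COLOR_RGB2HSV); H,S,V=[hsv[...,i] for i in range(3)]
    W=cloud(c); near=np.hypot(W[...,0]-.527,W[...,1]-.204)<.1
    m=(near&(((H>95)&(H<125)&(S>100)&(V>120))|((S<120)&(V>150)))&(W[...,2]<.045)).astype(np.uint8)
    cn,_=cv2.findContours(m,cv2.RETR_EXTERNAL,cv2.CHAIN_APPROX_NONE); q=max(cn,key=cv2.contourArea)[:,0]
    w=np.array([onz(c,(b,a),z)[:2] for a,b in q]).astype(np.float32); print('block',cv2.minAreaRect(w))
    # hole: non-blue in block
    hole=(near&((H<95)|(S<100)|(V<120))).astype(np.uint8)
    wh=(near&(S<60)&(V>180)).astype(np.uint8); k,l,s,ce=cv2.connectedComponentsWithStats(wh)
    i=1+np.argmin([np.hypot(*(onz(c,(e[1],e[0]),.014)[:2]-[.527,.204]))-(0 if a[4]>100 else -9) for e,a in zip(ce[1:],s[1:])])
    q=max(cv2.findContours((l==i).astype(np.uint8),cv2.RETR_EXTERNAL,cv2.CHAIN_APPROX_NONE)[0],key=len)[:,0]
    print('plate',cv2.fitEllipse(np.array([onz(c,(b,a),.014)[:2] for a,b in q]).astype(np.float32)),s[i])
    print('hist',np.nanmedian(W[l==i],0))
if __name__=='__main__': 
    c=env.read_camera('wrist'); station(c)
E
python3 st.py
python3 -m creep '{"hand":[85,85,85,85,85],"delta_pos":[[-0.01,-0.0425,0],[-0.01,-0.0425,0],[-0.01,-0.0425,0],[-0.01,-0.0425,0],[-0.01,-0.0425,0]],"turn":[0,0,0,0,0]}'
python3 -m creep '{"hand":[85,85,85,85,85],"delta_pos":[[-0.004,-0.0425,0],[-0.004,-0.0425,0],[0,-0.0,0],[0,0,0],[0,0,0]],"turn":[0,0,0,0,0]}'
python3 - <<'E'
from h import *
plan(.4585,-.135,.12)
c=env.read_camera('wrist'); save(c,'w3.png'); print(c['origin'])
for t in ['pot_blue_centre','pot_orange_centre']:
  for m in env.pinpoint('wrist',t)[:3]: print(t,m,onz(c,m['location'],.049))
E
```

```text
block ((0.5269941687583923, 0.20506998896598816), (0.11442315578460693, 0.11213470250368118), 21.169187545776367)
plate ((0.5286455750465393, 0.20517030358314514), (0.05335389822721481, 0.05539668723940849), 167.4287109375) [ 260  198   50   45 1760]
hist [0.52828938 0.20522382 0.01297862]
clock: 2.77
tcp_pos: [0.4644, 0.04, 0.2098]
orientation: [0.0, 0.138, 0.99, 0.0]
wrist_force: [1.5, -0.3, -0.4]
finger_gap: 0.085
clock: 3.18
tcp_pos: [0.4524, -0.0262, 0.2097]
orientation: [0.0, 0.139, 0.99, 0.0]
wrist_force: [0.2, -0.9, 0.5]
finger_gap: 0.085
tool delta units [-0.0448 -0.1287  0.112 ] m [-0.0359 -0.103   0.0896] tcp [ 0.4524 -0.0262  0.2097] F [ 0.25 -0.92  0.46] gap 0.0849671956638517 yaw y [0.276 0.961 0.001] z [ 4.e-04  5.e-04 -1.e+00]
[ 0.37454325 -0.00359067  0.37307321]
pot_blue_centre {'location': [60.8, 92.0], 'score': 0.9} [ 0.30207247 -0.15678673  0.049     ]
pot_blue_centre {'location': [359.5, 226.3], 'score': 0.71} [ 0.64737825 -0.14774427  0.049     ]
pot_blue_centre {'location': [289.3, 368.8], 'score': 0.62} [0.59897118 0.03418971 0.049     ]
pot_orange_centre {'location': [282.1, 82.4], 'score': 0.85} [ 0.5044764  -0.26626505  0.049     ]
```

View pics/w3.png

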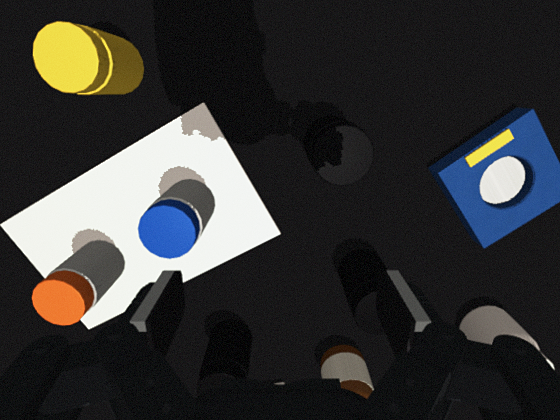

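Blue cap at (228, 168), orange cap at (300, 60), seen from the wrist.

```bash
cat > cap.py <<'E'
from h import *
def cap(c,which,xy,z=.094):
    hsv=cv2.cvtColor(c['pixels'],cv2.COLOR_RGB2HSV); H,S,V=[hsv[...,i] for i in range(3)]
    W=cloud(c)
    cm=((H>95)&(H<130)&(S>100)) if which=='blue' else ((H<20)&(S>100)&(V>80))
    m=cm&(np.hypot(W[...,0]-xy[0],W[...,1]-xy[1])<.06)&(abs(W[...,2]-z)<.008)
    if m.sum()<30: print(which,'none',m.sum()); return
    q=max(cv2.findContours(m.astype(np.uint8),cv2.RETR_EXTERNAL,cv2.CHAIN_APPROX_NONE)[0],key=len)[:,0]
    w=np.array([onz(c,(b,a),z)[:2] for a,b in q]).astype(np.float32)
    print(which,m.sum(),'mec',cv2.minEnclosingCircle(w),'ell',cv2.fitEllipse(w),'zmed',np.median(W[m][:,2]))
if __name__=='__main__':
    for n in ('wrist','top'):
        c=env.read_camera(n); print(n); cap(c,'blue',(.4585,-.135)); cap(c,'orange',(.499,-.265))
E
python3 cap.py
python3 -m creep '{"hand":[85,85,85,85,85],"delta_pos":[[-0.0112,-0.0322,0],[-0.0112,-0.0322,0],[-0.0112,-0.0322,0],[-0.0112,-0.0322,0],[0,0,0]],"turn":[0,0,0,0,0]}'
python3 -m creep '{"hand":[85,85,85,85,85],"delta_pos":[[0,0,0.037],[0,0,0.037],[0,0,0.03],[0,0,0],[0,0,0]],"turn":[0,0,0,0,0]}'
python3 - <<'E'
from h import *
plan(.4585,-.135,.054)
c=env.read_camera('wrist'); save(c,'w4.png'); print(c['origin'])
E
```

```text
wrist
blue 2532 mec ((0.45992380380630493, -0.13192452490329742), 0.027170171961188316) ell ((0.4597334563732147, -0.13196034729480743), (0.050477053970098495, 0.05348169058561325), 28.456388473510742) zmed 0.09289498509671928
orange 2087 mec ((0.5001287460327148, -0.2608436346054077), 0.02883545681834221) ell ((0.49956026673316956, -0.2614821791648865), (0.051285937428474426, 0.0567161962389946), 26.05892562866211) zmed 0.09261653163711808
top
blue 254 mec ((0.457184761762619, -0.13897408545017242), 0.02498837746679783) ell ((0.45623156428337097, -0.14448976516723633), (0.027025943621993065, 0.051805682480335236), 74.32628631591797) zmed 0.09418087978444478
orange 457 mec ((0.4981124997138977, -0.26506999135017395), 0.026914292946457863) ell ((0.4984140694141388, -0.264978289604187), (0.04926371946930885, 0.05214916542172432), 16.98440170288086) zmed 0.09391746155062886
clock: 3.85
tcp_pos: [0.4596, -0.1391, 0.2093]
orientation: [0.001, 0.141, 0.99, -0.001]
wrist_force: [0.6, -0.4, -0.3]
finger_gap: 0.085
clock: 4.27
tcp_pos: [0.4576, -0.1346, 0.1255]
orientation: [-0.002, 0.139, 0.99, 0.001]
wrist_force: [-0.2, -0.5, 0.1]
finger_gap: 0.0853
tool delta units [-0.0015 -0.0003  0.0894] m [-0.0012 -0.0002  0.0715] tcp [ 0.4576 -0.1346  0.1255] F [-0.18 -0.48  0.13] gap 0.08529623622718073 yaw y [0.275 0.961 0.001] z [-0.0029  0.0017 -1.    ]
[ 0.38025739 -0.1122161   0.28919297]
```

View pics/w4.png

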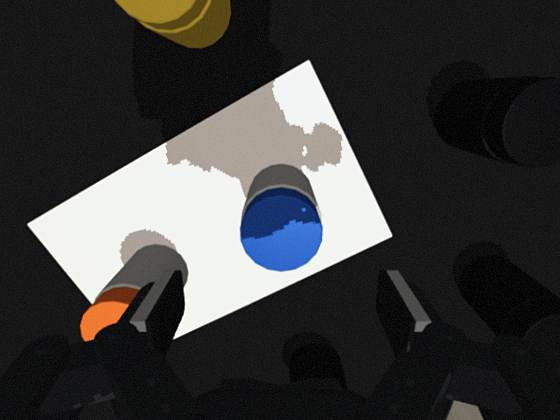

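The pot (cap at 230, 281) is centred between the jaws, so I can descend and grip.

```bash
python3 -m creep '{"hand":[85,85,85,85,85],"delta_pos":[[-0.0015,0.001,0.03],[0,0,0.03],[0,0,0.02],[0,0,0.009],[0,0,0]],"turn":[0,0,0,0,0]}'
python3 -m creep '{"hand":[70,62,54,50,50],"delta_pos":[[0,0,0],[0,0,0],[0,0,0],[0,0,0],[0,0,0]],"turn":[0,0,0,0,0]}' 40
python3 -m creep '{"hand":[50,50,50,50,50],"delta_pos":[[0,0,0],[0,0,0],[0,0,0],[0,0,0],[0,0,0]],"turn":[0,0,0,0,0]}' 40
python3 - <<'E'
from h import *
plan(.4585,-.135,.054)
E
```

```text
clock: 4.73
tcp_pos: [0.4601, -0.1352, 0.0552]
orientation: [-0.0, 0.139, 0.99, 0.0]
wrist_force: [-0.2, 0.2, -0.3]
finger_gap: 0.085
clock: 5.15
tcp_pos: [0.4614, -0.1359, 0.0569]
orientation: [0.002, 0.139, 0.99, -0.0]
wrist_force: [-0.7, 2.0, 5.9]
finger_gap: 0.0513
clock: 5.57
tcp_pos: [0.4615, -0.1359, 0.057]
orientation: [0.002, 0.139, 0.99, -0.0]
wrist_force: [-0.3, 1.2, 5.0]
finger_gap: 0.0512
tool delta units [0.0039 0.0001 0.0037] m [0.0031 0.0001 0.003 ] tcp [ 0.4615 -0.1359  0.057 ] F [-0.29  1.16  4.98] gap 0.05119603032387512 yaw y [ 0.276  0.961 -0.   ] z [ 0.0035 -0.001  -1.    ]
```

```bash
python3 - <<'E'
from h import *
c=env.read_camera('wrist'); save(c,'w5.png'); d=env.read_camera('side'); 
a=cv2.resize(d['pixels'][90:290,230:470],(720,600)); cv2.imwrite('pics/s5.png',a[...,::-1])
E
```

```text
(no output)
```

View pics/w5.png

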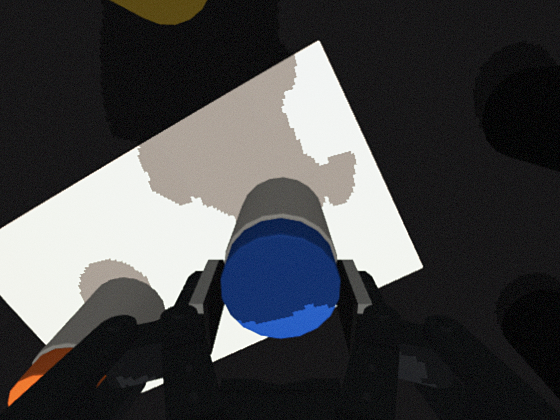

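View pics/s5.png

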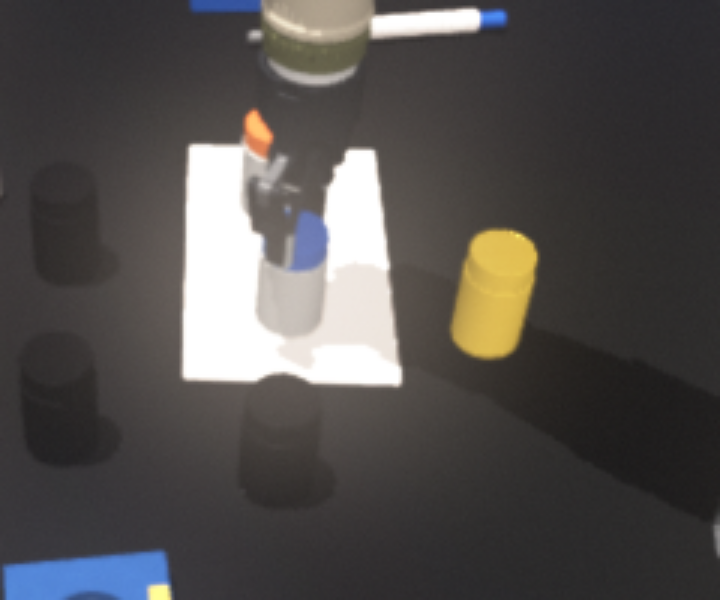

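```bash
python3 - <<'E'
from h import *
import cap
c=env.read_camera('wrist'); s=env.get_state(); print(s['tcp_pos'],s['wrist_force'],s['ft_torque'],s['finger_gap'])
cap.cap(c,'blue',(.4585,-.135))
W=cloud(c); R0=q2R(s['orientation'])
# pixel of points in tool frame: project the tcp/ grasp points
Rc=q2R(c['orientation'])
for y in (-.028,0,.028):
  for z in (-.008,.011):
    p=s['tcp_pos']+R0@np.array([0,y,z]); q=Rc.T@(p-c['origin']); uv,_=cv2.projectPoints(q.reshape(1,3),np.zeros(3),np.zeros(3),K(c),np.array(c['D'],float)); print(y,z,uv.ravel())
# pad points in tool frame
T=(W-s['tcp_pos'])@R0
for (r,k) in [(262,214),(300,192),(262,345),(300,366),(312,362),(265,212),(310,195),(320,205),(278,281)]: print((r,k),T[r,k],W[r,k])
a=cv2.resize(c['pixels'][150:420,100:460],(800,600),interpolation=cv2.INTER_CUBIC); cv2.imwrite('pics/w6.png',np.clip(a[...,::-1].astype(float)*1.8,0,255))
E
```

```text
[ 0.46143478 -0.13593063  0.05696784] [0.44430439 1.07072152 5.88367357] [ 0.20578517  0.09853934 -0.01721382] 0.05091520442243441
blue 10423 mec ((0.4586867392063141, -0.13509581983089447), 0.027233174070715904) ell ((0.45886772871017456, -0.13461914658546448), (0.05103372409939766, 0.05324530974030495), 76.87569427490234) zmed 0.0930788460236007
-0.028 -0.008 [224.07253969 259.7599964 ]
-0.028 0.011 [229.3155292  243.96782998]
0 -0.008 [279.02293905 259.85899782]
0 0.011 [279.10548153 244.04529862]
0.028 -0.008 [333.96678305 259.876299  ]
0.028 0.011 [328.88978326 244.07516064]
(262, 214) [ 0.01020742 -0.02853293 -0.02970159] [ 0.44364631 -0.16050704  0.0866339 ]
(300, 192) [ 0.01081569 -0.03090311 -0.05950067] [ 0.44230501 -0.16258641  0.1164307 ]
(262, 345) [ 0.0114117   0.02859061 -0.03184982] [ 0.45824839 -0.10526793  0.08877518]
(300, 366) [ 0.01153698  0.03084534 -0.06046103] [ 0.45865194 -0.1030366   0.11738564]
(312, 362) [nan nan nan] [nan nan nan]
(265, 212) [ 0.0104203  -0.0288086  -0.03283473] [ 0.44335484 -0.16071     0.08976626]
(310, 195) [ 0.01193516 -0.02798967 -0.06693116] [ 0.44200763 -0.15946947  0.12385699]
(320, 205) [ 0.00322422 -0.02655506 -0.06068868] [ 0.45079757 -0.16050139  0.11764577]
(278, 281) [ 0.00630175  0.00090548 -0.03652796] [ 0.4555022  -0.13328316  0.09347289][ WARN:0@1.021] global loadsave.cpp:1063 imwrite_ Unsupported depth image for selected encoder is fallbacked to CV_8U.
```

View pics/w6.png

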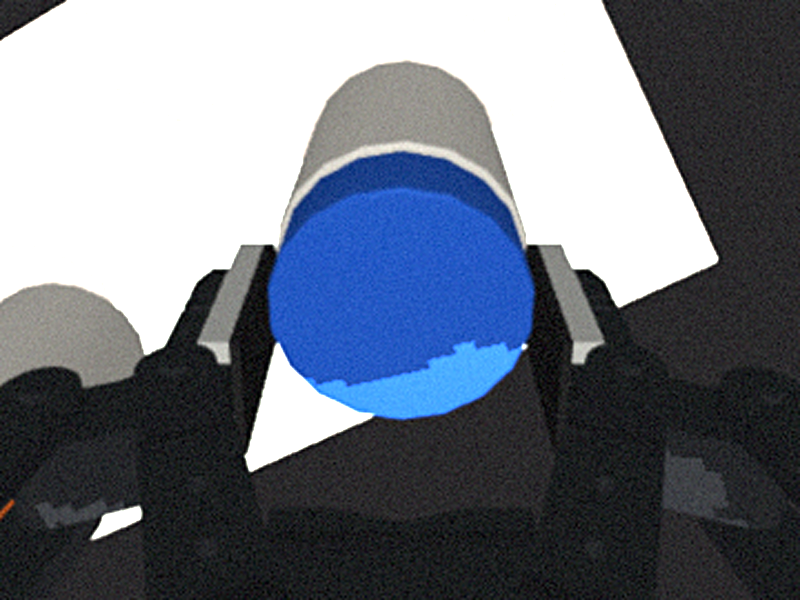

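The pads sit on the pot at y ±28.5 mm, so the grip is sound. The gap reading just runs low. The 5 N upward force fits the pads swinging forward as they close. Lifting now.

```bash
python3 -m creep '{"hand":[50,50,50,50,50],"delta_pos":[[0,0,-0.008],[0,0,-0.015],[0,0,-0.018],[0,0,-0.012],[0,0,-0.005]],"turn":[0,0,0,0,0]}' 40
python3 -m creep '{"hand":[50,50,50,50,50],"delta_pos":[[0,0,0],[0,0,0],[0,0,0],[0,0,0],[0,0,0]],"turn":[0,0,0,0,0]}' 40
python3 - <<'E'
from h import *
f=[]
for i in range(6):
    c=env.read_camera('side' if i==0 else 'wrist'); s=env.get_state(); f.append(np.r_[s['wrist_force'],s['ft_torque'],s['tau'][1:4]])
    if i==0: save(c,'s7.png')
save(c,'w7.png'); f=np.array(f); print(f.round(2)); print(f.mean(0).round(3)); plan(.46,-.134,.054)
E
```

```text
clock: 6.13
tcp_pos: [0.4609, -0.136, 0.1035]
orientation: [0.001, 0.139, 0.99, -0.0]
wrist_force: [0.3, -0.5, -2.0]
finger_gap: 0.0514
clock: 6.55
tcp_pos: [0.4595, -0.1353, 0.1008]
orientation: [-0.001, 0.139, 0.99, 0.0]
wrist_force: [0.3, -1.1, -0.9]
finger_gap: 0.051
[[-8.500e-01 -4.400e-01 -1.800e+00  2.000e-02  5.000e-02  1.000e-02
  -3.940e+01  2.780e+01  1.000e-02]
 [ 4.200e-01 -2.400e-01 -1.960e+00  6.000e-02  2.000e-02 -1.000e-02
  -3.937e+01  2.778e+01  1.000e-02]
 [ 9.400e-01  3.000e-01 -6.900e-01 -1.000e-02 -2.000e-02 -3.000e-02
  -3.934e+01  2.778e+01  1.000e-02]
 [-1.800e-01 -4.700e-01 -3.400e-01 -0.000e+00  1.000e-02 -1.000e-02
  -3.933e+01  2.778e+01  1.000e-02]
 [ 4.400e-01 -1.000e-01 -1.560e+00  1.000e-02 -3.000e-02 -3.000e-02
  -3.932e+01  2.779e+01  1.000e-02]
 [-1.900e-01 -1.000e-01 -1.240e+00 -3.000e-02 -1.000e-02  2.000e-02
  -3.932e+01  2.780e+01  1.000e-02]]
[ 9.9000e-02 -1.7700e-01 -1.2640e+00  8.0000e-03  4.0000e-03 -7.0000e-03
 -3.9347e+01  2.7790e+01  1.1000e-02]
tool delta units [0.0004 0.0018 0.0592] m [0.0003 0.0014 0.0474] tcp [ 0.4599 -0.1355  0.1014] F [-0.19 -0.1  -1.24] gap 0.05159786597518477 yaw y [0.276 0.961 0.   ] z [-1.e-04  2.e-04 -1.e+00]
```

View pics/s7.png

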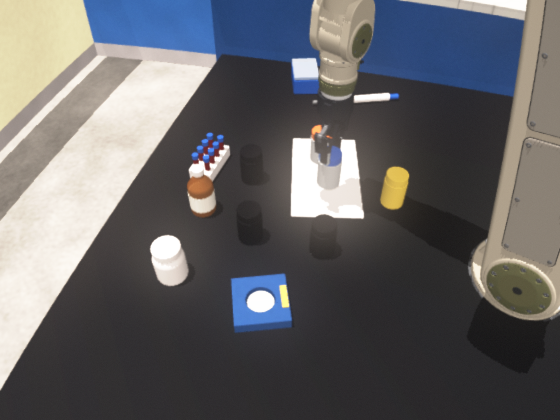

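```bash
python3 - <<'E'
from h import *
import cap
c=env.read_camera('wrist'); cap.cap(c,'blue',(.46,-.135),z=.14)
W=cloud(c); s=env.get_state(); print(W[278,281],W[285,281],s['clock'],s['wrist_force'])
E
```

```text
blue 10307 mec ((0.4567754566669464, -0.13359373807907104), 0.0266103595495224) ell ((0.45672205090522766, -0.13396573066711426), (0.05040513724088669, 0.05192314460873604), 79.56133270263672) zmed 0.13743393907273946
[ 0.45419609 -0.13288205  0.13770226] [ 0.45752376 -0.13382983  0.13761792] 6.9 [ 0.41864458  0.31639264 -2.22959723]
```

View pics/w7.png

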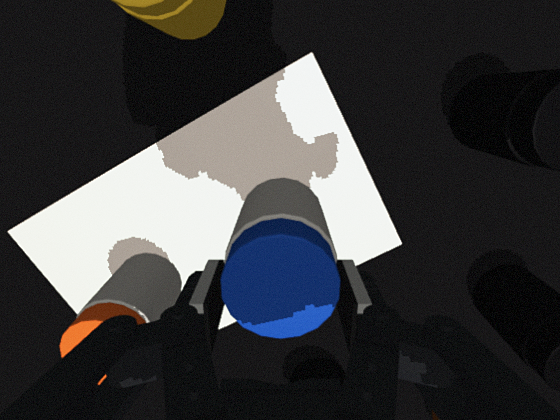

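The blue pot is held at about 44 mm clear, with the cap top at z=0.1375 (row 278, col 281). It weighs about 1.3 N, so it is light. I'll set it back.

```bash
python3 -m creep '{"hand":[50,50,50,50,50],"delta_pos":[[0,0,0.012],[0,0,0.018],[0,0,0.014],[0,0,0.006],[0,0,0.003]],"turn":[0,0,0,0,0]}' 40
python3 -m creep '{"hand":[50,50,50,50,50],"delta_pos":[[0,0,0.001],[0,0,0.001],[0,0,0],[0,0,0],[0,0,0]],"turn":[0,0,0,0,0]}' 40
python3 - <<'E'
from h import *
import cap
plan(.46,-.134,.054)
c=env.read_camera('wrist'); cap.cap(c,'blue',(.46,-.135))
E
```

```text
clock: 7.32
tcp_pos: [0.459, -0.135, 0.0577]
orientation: [-0.001, 0.139, 0.99, 0.0]
wrist_force: [-0.1, -0.4, -1.6]
finger_gap: 0.0513
clock: 7.73
tcp_pos: [0.4603, -0.1357, 0.0579]
orientation: [0.0, 0.139, 0.99, -0.0]
wrist_force: [-0.1, -0.1, -1.0]
finger_gap: 0.0513
tool delta units [0.0009 0.0019 0.0049] m [0.0008 0.0015 0.0039] tcp [ 0.4603 -0.1357  0.0579] F [-0.1  -0.11 -0.98] gap 0.05132482972217408 yaw y [ 0.276  0.961 -0.   ] z [ 9.e-04 -3.e-04 -1.e+00]
blue 10512 mec ((0.45807066559791565, -0.1348814219236374), 0.02762180007994175) ell ((0.4582427442073822, -0.13447074592113495), (0.0514979362487793, 0.05403031408786774), 77.24883270263672) zmed 0.09399549055808606
```

Force still −1 N, so it is about 1 mm off. Lower slightly, then open.

```bash
python3 -m creep '{"hand":[50,50,50,50,50],"delta_pos":[[0,0,0.001],[0,0,0.001],[0,0,0],[0,0,0],[0,0,0]],"turn":[0,0,0,0,0]}' 40
python3 -m creep '{"hand":[55,60,65,75,85],"delta_pos":[[0,0,0],[0,0,0],[0,0,0],[0,0,0],[0,0,0]],"turn":[0,0,0,0,0]}' 40
python3 -m creep '{"hand":[85,85,85,85,85],"delta_pos":[[0,0,0],[0,0,0],[0,0,-0.02],[0,0,-0.035],[0,0,-0.04]],"turn":[0,0,0,0,0]}' 40
python3 -m creep '{"hand":[85,85,85,85,85],"delta_pos":[[0,0,-0.02],[0,0,0],[0,0,0],[0,0,0],[0,0,0]],"turn":[0,0,0,0,0]}' 40
python3 - <<'E'
from h import *
import cap
c=env.read_camera('wrist'); cap.cap(c,'blue',(.46,-.135)); cap.cap(c,'orange',(.499,-.265)); save(c,'w8.png')
plan(.499,-.264,.15); 
E
```

```text
clock: 8.2
tcp_pos: [0.4607, -0.1357, 0.057]
orientation: [0.001, 0.139, 0.99, -0.0]
wrist_force: [0.3, 1.4, 6.2]
finger_gap: 0.0513
clock: 8.62
tcp_pos: [0.4599, -0.1355, 0.0558]
orientation: [-0.0, 0.139, 0.99, 0.0]
wrist_force: [-0.3, -0.1, 0.4]
finger_gap: 0.0842
clock: 9.03
tcp_pos: [0.4583, -0.1347, 0.1312]
orientation: [-0.002, 0.139, 0.99, 0.001]
wrist_force: [0.6, -0.2, 0.1]
finger_gap: 0.085
clock: 9.45
tcp_pos: [0.459, -0.135, 0.1465]
orientation: [-0.001, 0.139, 0.99, 0.0]
wrist_force: [-0.5, 0.5, -1.0]
finger_gap: 0.0851
blue 4301 mec ((0.45893722772598267, -0.13394035398960114), 0.02650448866188526) ell ((0.4589459002017975, -0.1337975710630417), (0.05038446560502052, 0.05199294164776802), 81.22879028320312) zmed 0.09291937480073331
orange 1387 mec ((0.49353525042533875, -0.26496651768684387), 0.027396146208047867) ell ((0.48762547969818115, -0.26910603046417236), (0.02270863950252533, 0.053500864654779434), 31.779003143310547) zmed 0.09271541672663966
tool delta units [-0.0926 -0.1411 -0.0047] m [-0.0741 -0.1129 -0.0038] tcp [ 0.4589 -0.135   0.1465] F [-0.34 -0.05  0.48] gap 0.08521144110146793 yaw y [0.276 0.961 0.001] z [-0.0024  0.0012 -1.    ]
```

View pics/w8.png

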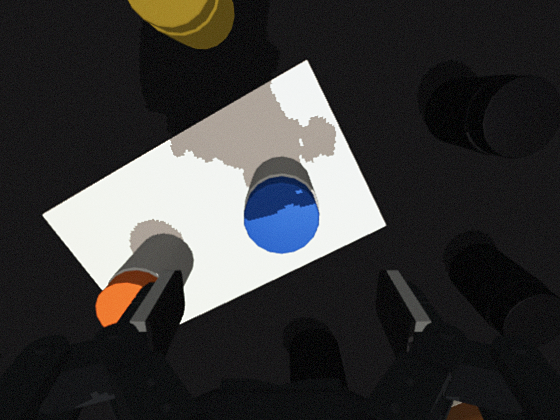

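Blue pot stands on the mat at (215, 281). Now over the orange one.

```bash
python3 -m creep '{"hand":[85,85,85,85,85],"delta_pos":[[-0.0232,-0.0353,0],[-0.0232,-0.0353,0],[-0.0232,-0.0353,0],[-0.0232,-0.0353,0],[0,0,0]],"turn":[0,0,0,0,0]}' 40
python3 -m creep '{"hand":[85,85,85,85,85],"delta_pos":[[0,0,0.02],[0,0,0],[0,0,0],[0,0,0],[0,0,0]],"turn":[0,0,0,0,0]}' 40
python3 - <<'E'
from h import *
import cap
c=env.read_camera('wrist'); cap.cap(c,'blue',(.46,-.135)); cap.cap(c,'orange',(.499,-.265)); save(c,'w9.png')
plan(.499,-.264,.054); 
E
```

```text
clock: 9.92
tcp_pos: [0.5015, -0.27, 0.1462]
orientation: [0.0, 0.141, 0.99, -0.001]
wrist_force: [1.1, 0.1, 1.2]
finger_gap: 0.085
clock: 10.33
tcp_pos: [0.5002, -0.2641, 0.1323]
orientation: [0.0, 0.139, 0.99, -0.0]
wrist_force: [0.2, -0.4, 0.1]
finger_gap: 0.0846
blue 6698 mec ((0.4594775140285492, -0.13654261827468872), 0.02776258997619152) ell ((0.45957663655281067, -0.13660277426242828), (0.05077037215232849, 0.053931962698698044), 164.28147888183594) zmed 0.09291059455540733
orange 4820 mec ((0.4996491074562073, -0.26531413197517395), 0.026520824059844017) ell ((0.4996539056301117, -0.2653132379055023), (0.05054353550076485, 0.05217301473021507), 79.41154479980469) zmed 0.09292041089170827
tool delta units [ 0.0017 -0.0002  0.0982] m [ 0.0014 -0.0002  0.0785] tcp [ 0.5003 -0.2642  0.1325] F [ 0.67  0.11 -0.21] gap 0.08497038998153751 yaw y [ 0.276  0.961 -0.   ] z [ 7.e-04 -4.e-04 -1.e+00]
```

View pics/w9.png

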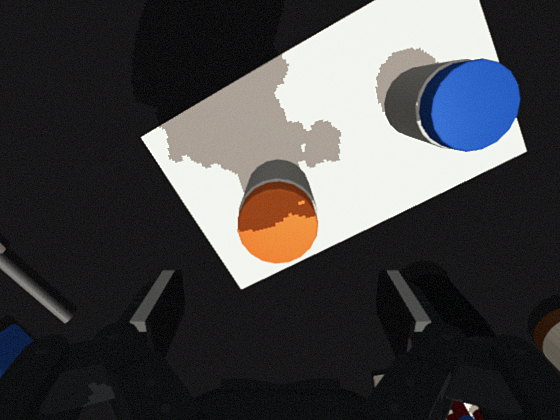

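Orange cap centred at (222, 278), good. Descend, grip and lift.

```bash
python3 -m creep '{"hand":[85,85,85,85,85],"delta_pos":[[0,-0.001,0.03],[0,0,0.03],[0,0,0.022],[0,0,0.012],[0,0,0.004]],"turn":[0,0,0,0,0]}' 60
python3 -m creep '{"hand":[80,70,62,54,50],"delta_pos":[[0,0,0],[0,0,0],[0,0,0],[0,0,0],[0,0,0]],"turn":[0,0,0,0,0]}' 60
python3 -m creep '{"hand":[50,50,50,50,50],"delta_pos":[[0,0,0],[0,0,0],[0,0,0],[0,0,0],[0,0,0]],"turn":[0,0,0,0,0]}' 60
python3 -m creep '{"hand":[50,50,50,50,50],"delta_pos":[[0,0,-0.008],[0,0,-0.015],[0,0,-0.018],[0,0,-0.012],[0,0,-0.005]],"turn":[0,0,0,0,0]}' 60
python3 -m creep '{"hand":[50,50,50,50,50],"delta_pos":[[0,0,0],[0,0,0],[0,0,0],[0,0,0],[0,0,0]],"turn":[0,0,0,0,0]}' 60
python3 - <<'E'
from h import *
import cap
f=[]
for i in range(6):
    c=env.read_camera('wrist'); s=env.get_state(); f.append(s['wrist_force'])
print(np.mean(f,0),np.std(f,0)); cap.cap(c,'orange',(.499,-.265),z=.1375); save(c,'w10.png'); plan(.5,-.264,.25)
E
```

```text
clock: 10.8
tcp_pos: [0.499, -0.2644, 0.0522]
orientation: [-0.001, 0.139, 0.99, 0.001]
wrist_force: [0.6, 0.0, -0.5]
finger_gap: 0.085
clock: 11.22
tcp_pos: [0.5007, -0.266, 0.0552]
orientation: [0.001, 0.139, 0.99, -0.001]
wrist_force: [-1.8, -0.4, 5.4]
finger_gap: 0.0511
clock: 11.63
tcp_pos: [0.5007, -0.266, 0.0552]
orientation: [0.001, 0.14, 0.99, -0.001]
wrist_force: [-1.2, 0.6, 4.3]
finger_gap: 0.0511
clock: 12.05
tcp_pos: [0.5004, -0.2657, 0.1013]
orientation: [0.001, 0.139, 0.99, -0.0]
wrist_force: [-0.4, -0.6, -5.2]
finger_gap: 0.0509
clock: 12.47
tcp_pos: [0.4994, -0.265, 0.0991]
orientation: [-0.001, 0.139, 0.99, 0.0]
wrist_force: [-0.2, 0.2, -6.2]
finger_gap: 0.051
[-0.06750623 -0.05655589 -5.61175539] [0.50253121 0.39849857 0.49986331]
orange 10515 mec ((0.49844756722450256, -0.2646636366844177), 0.027548853307962418) ell ((0.4987180829048157, -0.2644742727279663), (0.050799839198589325, 0.054203350096940994), 74.99626159667969) zmed 0.13729871430311474
tool delta units [ 0.0003  0.0016 -0.1878] m [ 0.0002  0.0013 -0.1502] tcp [ 0.4998 -0.2653  0.0998] F [-0.76  0.16 -5.06] gap 0.05110108926207767 yaw y [0.276 0.961 0.   ] z [-1.e-04  2.e-04 -1.e+00]
```

View pics/w10.png

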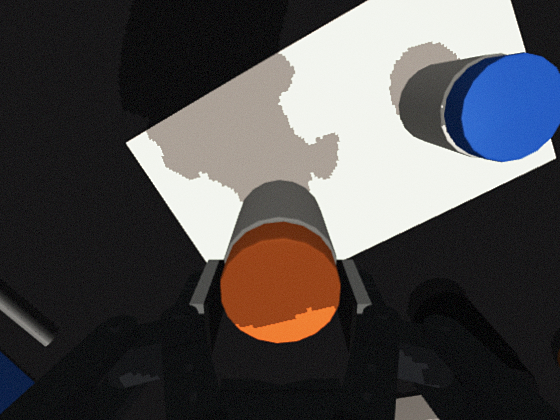

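The orange pot lifts at 5.6 N (about 0.57 kg) against about 1.3 N for blue, so orange is the heavy one. It is held 44 mm clear, with its cap at (282, 280). I'll raise it and carry it to above the station.

```bash
python3 -m creep '{"hand":[50,50,50,50,50],"delta_pos":[[0,0,-0.015],[0,0,-0.03],[0,0,-0.035],[0,0,-0.03],[0,0,-0.015]],"turn":[0,0,0,0,0]}' 60
python3 -m creep '{"hand":[50,50,50,50,50],"delta_pos":[[0.0035,0.015,0],[0.0065,0.0287,0],[0.0065,0.0287,0],[0.0065,0.0287,0],[0.0065,0.0287,0]],"turn":[0,0,0,0,0]}' 60
python3 -m creep '{"hand":[50,50,50,50,50],"delta_pos":[[0.0065,0.0287,0],[0.0065,0.0287,0],[0.0065,0.0287,0],[0.0065,0.0287,0],[0.0065,0.0287,0]],"turn":[0,0,0,0,0]}' 60
python3 -m creep '{"hand":[50,50,50,50,50],"delta_pos":[[0.0065,0.0287,0],[0.0065,0.0287,0],[0.0065,0.0287,0],[0.0065,0.0287,0],[0.0065,0.0287,0]],"turn":[0,0,0,0,0]}' 60
python3 -m creep '{"hand":[50,50,50,50,50],"delta_pos":[[0.0065,0.0287,0],[0.0065,0.0287,0],[0.0065,0.0287,0],[0.0065,0.0287,0],[0.0035,0.015,0]],"turn":[0,0,0,0,0]}' 60
python3 - <<'E'
from h import *
plan(.527,.2047,.12)
E
```

```text
clock: 13.18
tcp_pos: [0.501, -0.2661, 0.2034]
orientation: [0.002, 0.139, 0.99, -0.001]
wrist_force: [2.0, 0.7, -5.8]
finger_gap: 0.0512
clock: 13.6
tcp_pos: [0.505, -0.1571, 0.1987]
orientation: [-0.001, 0.14, 0.99, 0.001]
wrist_force: [0.6, 0.2, -5.3]
finger_gap: 0.0509
clock: 14.02
tcp_pos: [0.5116, -0.0395, 0.1988]
orientation: [-0.001, 0.139, 0.99, 0.0]
wrist_force: [0.6, 0.1, -5.7]
finger_gap: 0.0511
clock: 14.43
tcp_pos: [0.5181, 0.0779, 0.1988]
orientation: [-0.001, 0.139, 0.99, 0.0]
wrist_force: [0.9, -0.5, -5.5]
finger_gap: 0.0514
clock: 14.85
tcp_pos: [0.5241, 0.1853, 0.1988]
orientation: [-0.001, 0.138, 0.99, 0.0]
wrist_force: [0.2, -0.3, -5.4]
finger_gap: 0.051
tool delta units [0.0029 0.0243 0.0985] m [0.0023 0.0194 0.0788] tcp [0.5241 0.1853 0.1988] F [ 0.22 -0.33 -5.45] gap 0.05101865993224176 yaw y [0.274 0.962 0.001] z [-0.0018  0.0012 -1.    ]
```

```bash
python3 -m creep '{"hand":[50,50,50,50,50],"delta_pos":[[0.0015,0.012,0],[0.0014,0.012,0],[0,0,0.01],[0,0,0.02],[0,0,0.03]],"turn":[0,0,0,0,0]}' 60
python3 -m creep '{"hand":[50,50,50,50,50],"delta_pos":[[0,0,0.03],[0,0,0.018],[0,0,0.008],[0,0,0],[0,0,0]],"turn":[0,0,0,0,0]}' 60
python3 - <<'E'
from h import *
import cap
s=env.get_state(); print(s['tcp_pos'],s['wrist_force'])
for n in ('wrist','top','side'):
    c=env.read_camera(n); save(c,n+'11.png'); cap.cap(c,'orange',(.527,.205),z=.1375-.1+s['tcp_pos'][2])
    if n=='side': cv2.imwrite('pics/s11.png',cv2.resize(c['pixels'][200:350,160:360],(800,600))[...,::-1])
plan(.527,.2047,.10)
E
```

```text
clock: 15.27
tcp_pos: [0.53, 0.2011, 0.1529]
orientation: [0.002, 0.14, 0.99, 0.001]
wrist_force: [0.5, 0.6, -5.5]
finger_gap: 0.051
clock: 15.68
tcp_pos: [0.5285, 0.2008, 0.1072]
orientation: [-0.0, 0.14, 0.99, -0.0]
wrist_force: [0.7, -0.5, -4.5]
finger_gap: 0.0509
[0.52850699 0.20083174 0.1072023 ] [ 0.72419611 -0.48378925 -4.45651442]
orange 3348 mec ((0.5267212390899658, 0.20196349918842316), 0.027015147730708122) ell ((0.5299215912818909, 0.20092807710170746), (0.05136112868785858, 0.05704318359494209), 74.76895141601562) zmed 0.14464477321127828
orange 94 mec ((0.5093492269515991, 0.19892826676368713), 0.018167149275541306) ell ((0.5082178115844727, 0.19902880489826202), (0.01279390137642622, 0.03250152990221977), 0.3754790723323822) zmed 0.1463570896604398
orange 370 mec ((0.5252435207366943, 0.2018330991268158), 0.030233848839998245) ell ((0.5188749432563782, 0.2015027552843094), (0.029622748494148254, 0.058098334819078445), 8.687016487121582) zmed 0.14761229592045988
tool delta units [0.0042 0.003  0.0107] m [0.0034 0.0024 0.0086] tcp [0.5296 0.2015 0.1086] F [ 1.04  0.03 -6.03] gap 0.05110737695452915 yaw y [0.276 0.961 0.001] z [ 2.7e-03  6.0e-04 -1.0e+00]
```

View pics/wrist11.png

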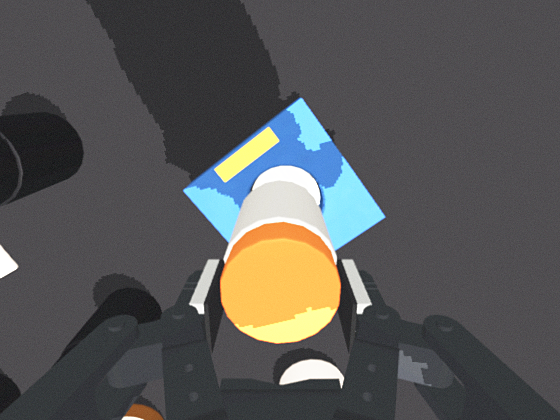

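View pics/s11.png

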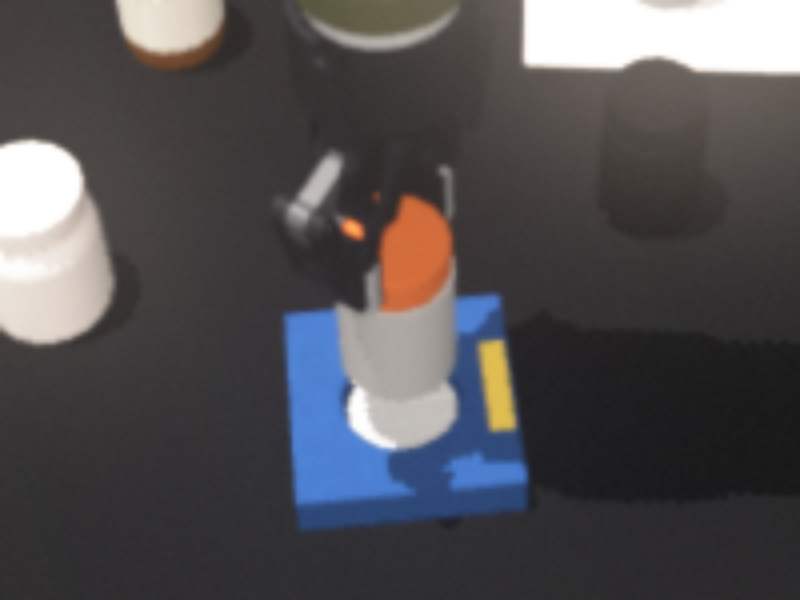

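The pot hovers over the station, with corners at (98,302), (190,183), (216,385). The midpoint of the left–right diagonal gives the hole centre from this same camera.

```bash
python3 - <<'E'
from h import *
import cap
c=env.read_camera('wrist'); s=env.get_state(); print('tcp',s['tcp_pos'],s['clock'])
g=c['pixels'].astype(int); m=((g[...,2]-g[...,0]>40)|((g[...,0]>180)&(g[...,2]<130)))
m=m.astype(np.uint8); m[:90]=0; m[245:]=0; m[:, :170]=0; m[:,400:]=0
q=max(cv2.findContours(cv2.morphologyEx(m,cv2.MORPH_CLOSE,np.ones((5,5))),cv2.RETR_EXTERNAL,cv2.CHAIN_APPROX_NONE)[0],key=cv2.contourArea)[:,0]
T=q[q[:,1].argmin()];L=q[q[:,0].argmin()];Rr=q[q[:,0].argmax()]
print(T,L,Rr)
w=np.array([onz(c,(b,a),.026)[:2] for a,b in q])
# edges: fit lines in world
tw,lw,rw=[onz(c,(p[1],p[0]),.026)[:2] for p in (T,L,Rr)]
def line(a,b):
    u=(b-a)/np.linalg.norm(b-a); t=(w-a)@u; n=np.array([-u[1],u[0]]); d=(w-a)@n; L_=np.linalg.norm(b-a)
    p=w[(abs(d)<.004)&(t>.01)&(t<L_-.01)]; v=cv2.fitLine(p.astype(np.float32),cv2.DIST_HUBER,0,.01,.01).ravel(); return v[2:],v[:2]
def inter(l1,l2):
    A=np.c_[l1[1],-l2[1]]; t=np.linalg.solve(A,l2[0]-l1[0]); return l1[0]+t[0]*l1[1]
e1=line(tw,lw); e2=line(tw,rw); t=inter(e1,e2)
d1=e1[1]*np.sign(e1[1]@(lw-tw)); d2=e2[1]*np.sign(e2[1]@(rw-tw))
print('corner',t,'side lens',np.linalg.norm(lw-tw),np.linalg.norm(rw-tw),'dot',d1@d2)
print('centre from corner',t+.055*d1+.055*d2,'diag mid',(lw+rw)/2)
cap.cap(c,'orange',(.527,.205),z=.1455)
# pot circle w/ all orange
hsv=cv2.cvtColor(c['pixels'],cv2.COLOR_RGB2HSV); mm=((hsv[...,0]<28)&(hsv[...,1]>80)&(hsv[...,2]>100)).astype(np.uint8); mm[:225]=0;mm[345:]=0;mm[:,:215]=0;mm[:,345:]=0
q=max(cv2.findContours(mm,cv2.RETR_EXTERNAL,cv2.CHAIN_APPROX_NONE)[0],key=cv2.contourArea)[:,0]
ww=np.array([onz(c,(b,a),s['tcp_pos'][2]+.0372)[:2] for a,b in q if b>280]); 
from scipy.optimize import least_squares
r=least_squares(lambda p:np.hypot(ww[:,0]-p[0],ww[:,1]-p[1])-p[2],[.527,.203,.0265],loss='soft_l1',f_scale=.001); print('cap circ',r.x)
E
```

```text
tcp [0.52946759 0.20155198 0.10851312] 15.8833
[298  95] [182 187] [383 215]
corner [0.45663038 0.2364626 ] side lens 0.10818355297284352 0.11081753755426141 dot -0.0013241244347117487
centre from corner [0.52773751 0.2050657 ] diag mid [0.52848529 0.20556172]
orange 3824 mec ((0.5275247693061829, 0.21542894840240479), 0.012955459766089916) ell ((0.5266492366790771, 0.21567203104496002), (0.017864547669887543, 0.02008340135216713), 126.94892883300781) zmed 0.1460439056211988
cap circ [0.53073561 0.20161663 0.02589132]
```

```bash
cat > cc.py <<'E'
from h import *
from scipy.optimize import least_squares
def capc(c,s,show=None):
    p=c['pixels'].astype(int); W=cloud(c); zc=s['tcp_pos'][2]+.0375
    mm=((p[...,0]-p[...,2]>50)&(abs(W[...,2]-zc)<.005)).astype(np.uint8); mm[:,:200]=0;mm[:,370:]=0
    mm=cv2.morphologyEx(mm,cv2.MORPH_CLOSE,np.ones((5,5)))
    q=max(cv2.findContours(mm,cv2.RETR_EXTERNAL,cv2.CHAIN_APPROX_NONE)[0],key=cv2.contourArea)[:,0]
    w=np.array([onz(c,(b,a),zc+.001)[:2] for a,b in q])
    r=least_squares(lambda x:np.hypot(w[:,0]-x[0],w[:,1]-x[1])-x[2],[.527,.203,.0265],loss='soft_l1',f_scale=.0005)
    Rm=q2R(s['orientation']); d=Rm.T@np.r_[r.x[:2]-s['tcp_pos'][:2],0]
    print('cap',r.x,'cost',r.cost,'rows',q[:,1].min(),q[:,1].max(),'cols',q[:,0].min(),q[:,0].max(),'tcp',s['tcp_pos'],'tool offs',d[:2],'yaxis',Rm[:2,1],'z',Rm[:,2])
if __name__=='__main__':
    for i in range(4):
        c=env.read_camera('wrist'); s=env.get_state(); capc(c,s)
E
python3 cc.py
```

```text
cap [0.52836723 0.20229655 0.02602063] cost 2.7278841273989574e-05 rows 232 342 cols 220 340 tcp [0.52929004 0.20156772 0.10834521] tool offs [0.00108826 0.00044549] yaxis [0.27628719 0.9610744 ] z [ 2.32882088e-03  5.55267680e-04 -9.99997134e-01]
cap [0.52821736 0.20232653 0.02602337] cost 2.4663142488180825e-05 rows 232 342 cols 220 340 tcp [0.52909275 0.20156355 0.10814257] tool offs [0.00105206 0.00049154] yaxis [0.27618585 0.96110375] z [ 1.91496702e-03  4.71949066e-04 -9.99998055e-01]
cap [0.52803177 0.20233742 0.02602344] cost 2.472571325564114e-05 rows 233 342 cols 220 340 tcp [0.52884677 0.20157322 0.10792148] tool offs [0.00099433 0.00050944] yaxis [0.27612655 0.961121  ] z [ 1.45548362e-03  3.60366142e-04 -9.99998876e-01]
cap [0.52784629 0.20235037 0.02600717] cost 2.3375248668734274e-05 rows 233 342 cols 220 340 tcp [0.5287486  0.20156145 0.10773766] tool offs [0.00108506 0.00050912] yaxis [0.27610244 0.961128  ] z [ 1.16290885e-03  3.29223569e-04 -9.99999270e-01]
```

The pot is about 2.7 mm short in y. Correct, then descend to just above the mouth.

```bash
python3 -m creep '{"hand":[50,50,50,50,50],"delta_pos":[[0.0015,0.003,0],[0,0,0.01],[0,0,0.01],[0,0,0.007],[0,0,0.003]],"turn":[0,0,0,0,0]}' 60
python3 -m creep '{"hand":[50,50,50,50,50],"delta_pos":[[0,0,0],[0,0,0],[0,0,0],[0,0,0],[0,0,0]],"turn":[0,0,0,0,0]}' 60
python3 cc.py
python3 - <<'E'
from h import *
c=env.read_camera('side'); cv2.imwrite('pics/s12.png',cv2.resize(c['pixels'][240:340,210:310],(600,600),interpolation=cv2.INTER_CUBIC)[...,::-1])
c=env.read_camera('wrist'); cv2.imwrite('pics/w12.png',cv2.resize(c['pixels'][80:280,160:400],(720,600),interpolation=cv2.INTER_CUBIC)[...,::-1]); print(env.get_state()['wrist_force'])
E
```

```text
clock: 16.5
tcp_pos: [0.5266, 0.2038, 0.0812]
orientation: [-0.001, 0.139, 0.99, -0.0]
wrist_force: [0.5, 0.2, -5.9]
finger_gap: 0.0516
clock: 16.92
tcp_pos: [0.5282, 0.2041, 0.0835]
orientation: [0.0, 0.139, 0.99, 0.0]
wrist_force: [-1.1, -0.0, -5.2]
finger_gap: 0.0512
cap [0.52710146 0.20492624 0.02595543] cost 2.1924962736116697e-05 rows 233 342 cols 220 340 tcp [0.52812688 0.20414118 0.0834564 ] tool offs [0.00120236 0.00047132] yaxis [0.27618712 0.9611038 ] z [ 6.92670728e-04  2.24994986e-04 -9.99999735e-01]
cap [0.5270918  0.20490625 0.02594546] cost 2.2306077141667856e-05 rows 232 342 cols 220 340 tcp [0.528091   0.20414066 0.08339752] tool offs [0.00117177 0.00045986] yaxis [0.27617919 0.9611061 ] z [ 5.98514885e-04  2.01504519e-04 -9.99999801e-01]
cap [0.52696906 0.20491115 0.02596812] cost 2.4742047231497875e-05 rows 232 342 cols 220 340 tcp [0.52804812 0.204091   0.08336966] tool offs [0.00126362 0.00049018] yaxis [0.27622386 0.96109328] z [ 5.06657387e-04  1.52455722e-04 -9.99999860e-01]
cap [0.52695052 0.20488757 0.02595044] cost 2.3702997059840037e-05 rows 232 342 cols 220 340 tcp [0.52798882 0.20411513 0.08330642] tool offs [0.00121126 0.00045564] yaxis [0.27617758 0.96110659] z [ 3.97082453e-04  1.66709629e-04 -9.99999907e-01]
[-0.8531741  -0.54633688 -5.91639212]
```

View pics/s12.png

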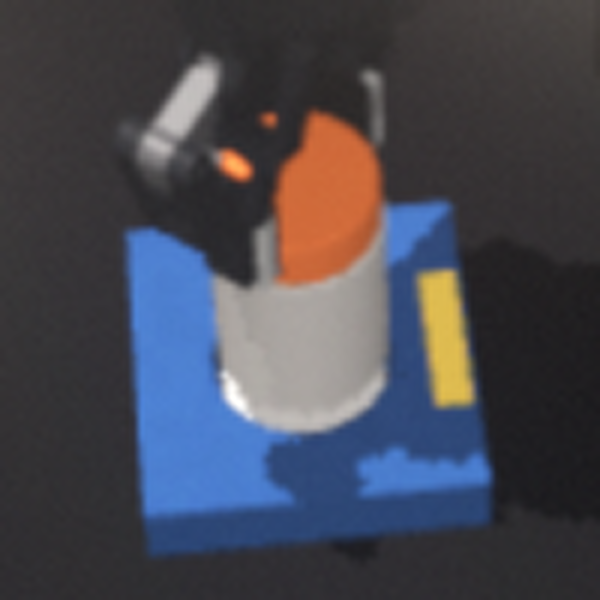

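View pics/w12.png

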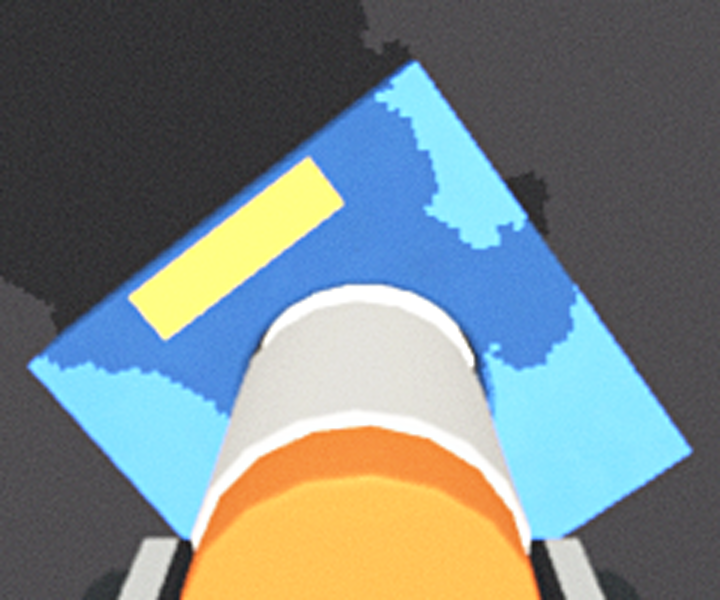

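Pot bottom nearly concentric with the hole; the gap is slightly larger on the +x/+y side, so I'll nudge it that way and creep down.

```bash
python3 -m creep '{"hand":[50,50,50,50,50],"delta_pos":[[-0.0007,0.0007,0],[0,0,0.003],[0,0,0.003],[0,0,0.002],[0,0,0]],"turn":[0,0,0,0,0]}' 60
python3 -m creep '{"hand":[50,50,50,50,50],"delta_pos":[[0,0,0],[0,0,0],[0,0,0],[0,0,0],[0,0,0]],"turn":[0,0,0,0,0]}' 60
python3 - <<'E'
from h import *
f=[]
for i in range(3): c=env.read_camera('wrist'); s=env.get_state(); f.append(np.r_[s['wrist_force'],s['ft_torque']])
print(np.mean(f,0).round(3)); plan(.527,.205,.08)
E
```

```text
clock: 17.63
tcp_pos: [0.5281, 0.2044, 0.076]
orientation: [-0.001, 0.139, 0.99, -0.0]
wrist_force: [-0.8, 0.7, -5.9]
finger_gap: 0.0511
clock: 18.05
tcp_pos: [0.5287, 0.2045, 0.0768]
orientation: [0.0, 0.139, 0.99, 0.0]
wrist_force: [-0.4, 0.2, -5.3]
finger_gap: 0.0507
[ 0.206 -0.177 -5.1    0.016  0.028 -0.012]
tool delta units [ 0.0021  0.0001 -0.004 ] m [ 0.0017  0.0001 -0.0032] tcp [0.5286 0.2045 0.0768] F [ 0.3  -0.78 -5.09] gap 0.05072076645210601 yaw y [0.276 0.961 0.   ] z [ 2.e-04  1.e-04 -1.e+00]
```

```bash
python3 -m creep '{"hand":[50,50,50,50,50],"delta_pos":[[0,0,0.001],[0,0,0.001],[0,0,0.001],[0,0,0],[0,0,0]],"turn":[0,0,0,0,0]}' 60
python3 - <<'E'
from h import *
f=[]
for i in range(3): c=env.read_camera('wrist'); s=env.get_state(); f.append(np.r_[s['wrist_force'],s['ft_torque']])
print(np.mean(f,0).round(3)); plan(.527,.205,.08)
E
python3 -m creep '{"hand":[50,50,50,50,50],"delta_pos":[[0,0,0.001],[0,0,0.001],[0,0,0.001],[0,0,0],[0,0,0]],"turn":[0,0,0,0,0]}' 60
python3 - <<'E'
from h import *
f=[]
for i in range(3): c=env.read_camera('wrist'); s=env.get_state(); f.append(np.r_[s['wrist_force'],s['ft_torque']])
print(np.mean(f,0).round(3)); plan(.527,.205,.08)
E
```

```text
clock: 18.62
tcp_pos: [0.5284, 0.2045, 0.0741]
orientation: [-0.0, 0.139, 0.99, -0.0]
wrist_force: [-0.1, 0.3, -6.4]
finger_gap: 0.0508
[ 0.283 -0.302 -5.649  0.021 -0.019  0.016]
tool delta units [ 0.0021  0.0001 -0.0071] m [ 0.0017  0.0001 -0.0057] tcp [0.5286 0.2045 0.0743] F [ 0.49 -0.72 -5.91] gap 0.05106878511740203 yaw y [0.276 0.961 0.   ] z [ 1.e-04  1.e-04 -1.e+00]
clock: 19.18
tcp_pos: [0.5284, 0.2045, 0.0718]
orientation: [-0.0, 0.139, 0.99, 0.0]
wrist_force: [-0.7, -0.0, -6.7]
finger_gap: 0.0514
[ 0.179  0.079 -5.37  -0.025 -0.025  0.044]
tool delta units [ 0.0021  0.0001 -0.0101] m [ 0.0017  0.0001 -0.0081] tcp [0.5286 0.2045 0.0719] F [ 0.39  0.09 -5.58] gap 0.05106318096780027 yaw y [0.276 0.961 0.   ] z [ 0.e+00  1.e-04 -1.e+00]
```

No resistance with the underside about 5 mm below the mouth; it has entered. Continue.

```bash
python3 -m creep '{"hand":[50,50,50,50,50],"delta_pos":[[0,0,0.002],[0,0,0.002],[0,0,0.002],[0,0,0.002],[0,0,0]],"turn":[0,0,0,0,0]}' 60
python3 -m creep '{"hand":[50,50,50,50,50],"delta_pos":[[0,0,0],[0,0,0.002],[0,0,0.002],[0,0,0],[0,0,0]],"turn":[0,0,0,0,0]}' 60
python3 - <<'E'
from h import *
f=[]
for i in range(3): c=env.read_camera('wrist'); s=env.get_state(); f.append(np.r_[s['wrist_force'],s['ft_torque']])
print(np.mean(f,0).round(3)); plan(.527,.205,.0562)
E
```

```text
clock: 19.75
tcp_pos: [0.5284, 0.2045, 0.0653]
orientation: [-0.0, 0.139, 0.99, 0.0]
wrist_force: [0.1, 0.1, -4.1]
finger_gap: 0.0514
clock: 20.17
tcp_pos: [0.5286, 0.2045, 0.0624]
orientation: [0.0, 0.139, 0.99, 0.0]
wrist_force: [-1.2, -0.5, -2.4]
finger_gap: 0.0508
[-1.71  -0.485 -2.232 -0.02   0.218 -0.008]
tool delta units [0.0021 0.0001 0.0078] m [0.0017 0.0001 0.0062] tcp [0.5286 0.2045 0.0624] F [-1.12 -0.98 -2.17] gap 0.050966348141970416 yaw y [0.276 0.961 0.   ] z [ 2.e-04  1.e-04 -1.e+00]
```

The force has dropped to −2.2 N, so the plate is carrying about 3.3 N as expected. Going on down.

```bash
python3 -m creep '{"hand":[50,50,50,50,50],"delta_pos":[[0,0,0.002],[0,0,0.002],[0,0,0.001],[0,0,0],[0,0,0]],"turn":[0,0,0,0,0]}' 60
python3 -m creep '{"hand":[50,50,50,50,50],"delta_pos":[[0,0,0.001],[0,0,0.001],[0,0,0],[0,0,0],[0,0,0]],"turn":[0,0,0,0,0]}' 60
python3 - <<'E'
from h import *
f=[]
for i in range(3): c=env.read_camera('wrist'); s=env.get_state(); f.append(np.r_[s['wrist_force'],s['ft_torque']])
print(np.mean(f,0).round(3)); plan(.527,.205,.0562)
E
```

```text
clock: 20.73
tcp_pos: [0.5286, 0.2045, 0.0582]
orientation: [0.0, 0.139, 0.99, 0.0]
wrist_force: [-0.6, -0.5, -2.1]
finger_gap: 0.051
clock: 21.15
tcp_pos: [0.5286, 0.2045, 0.0567]
orientation: [0.0, 0.139, 0.99, 0.0]
wrist_force: [-0.3, 0.0, -2.8]
finger_gap: 0.0508
[-1.082e+00 -2.000e-03 -2.602e+00  8.000e-03  1.800e-01 -2.500e-02]
tool delta units [0.0021 0.0001 0.0006] m [0.0016 0.0001 0.0005] tcp [0.5286 0.2045 0.0567] F [-1.24 -0.43 -2.39] gap 0.05086838281243731 yaw y [0.276 0.961 0.   ] z [-0.e+00  1.e-04 -1.e+00]
```

```bash
python3 -m creep '{"hand":[50,50,50,50,50],"delta_pos":[[0,0,0.0007],[0,0,0.0006],[0,0,0],[0,0,0],[0,0,0]],"turn":[0,0,0,0,0]}' 60
```

```text
clock: 21.72
tcp_pos: [0.5287, 0.2045, 0.0562]
orientation: [0.0, 0.139, 0.99, 0.0]
wrist_force: [-2.5, -0.4, 3.9]
finger_gap: 0.051
```

Bottomed with gentle contact (+3.9 N). Release slowly and rise straight up.

```bash
python3 -m creep '{"hand":[55,60,65,75,85],"delta_pos":[[0,0,0],[0,0,0],[0,0,0],[0,0,0],[0,0,0]],"turn":[0,0,0,0,0]}' 20
python3 -m creep '{"hand":[85,85,85,85,85],"delta_pos":[[0,0,0],[0,0,0],[0,0,-0.02],[0,0,-0.035],[0,0,-0.04]],"turn":[0,0,0,0,0]}' 20
python3 -m creep '{"hand":[85,85,85,85,85],"delta_pos":[[0,0,-0.04],[0,0,-0.04],[0,0,0],[0,0,0],[0,0,0]],"turn":[0,0,0,0,0]}' 20
python3 - <<'E'
from h import *
import cap
c=env.read_camera('wrist'); save(c,'w13.png'); cap.cap(c,'orange',(.527,.205),z=.095); print(env.get_state()['tcp_pos'])
d=env.read_camera('side'); save(d,'s13.png')
E
```

```text
clock: 22.13
tcp_pos: [0.5288, 0.2045, 0.0556]
orientation: [0.0, 0.139, 0.99, 0.0]
wrist_force: [-0.1, -0.6, 0.4]
finger_gap: 0.0841
clock: 22.55
tcp_pos: [0.5269, 0.2041, 0.1307]
orientation: [-0.002, 0.139, 0.99, -0.001]
wrist_force: [0.8, 0.4, 0.6]
finger_gap: 0.085
clock: 22.97
tcp_pos: [0.5285, 0.2045, 0.1954]
orientation: [0.0, 0.139, 0.99, 0.0]
wrist_force: [-0.4, -0.3, -0.4]
finger_gap: 0.0848
orange 539 mec ((0.5158886909484863, 0.20552168786525726), 0.02275988832116127) ell ((0.5093467831611633, 0.20450657606124878), (0.014183702878654003, 0.044143542647361755), 176.85125732421875) zmed 0.09363327935247501
[0.52787762 0.20429426 0.19451629]
```

View pics/w13.png

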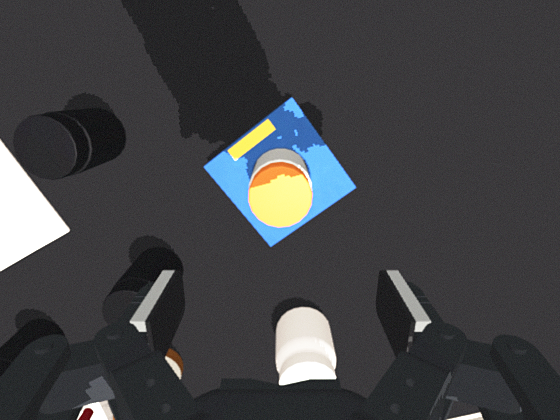

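View pics/s13.png

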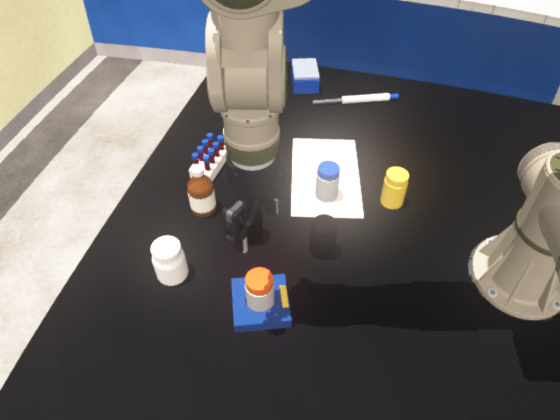

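The orange pot stands in the station (cap at 195, 280 in the wrist view) and the blue one is on the mat. Checking heights.

```bash
python3 - <<'E'
from h import *
c=env.read_camera('wrist'); W=cloud(c); p=c['pixels'].astype(int)
m=(p[...,0]-p[...,2]>60)&(np.hypot(W[...,0]-.527,W[...,1]-.205)<.024)&(W[...,2]>.05)
P=W[m]; print('cap',m.sum(),np.median(P,0),np.percentile(P[:,2],[10,90]))
P=P[P[:,2]>np.median(P[:,2])-.004]; a=np.linalg.lstsq(np.c_[P[:,:2],np.ones(len(P))],P[:,2],rcond=None)[0]; print('slope',a[:2], 'circle',cv2.minEnclosingCircle(np.ascontiguousarray(P[:,:2].astype(np.float32))))
d=env.read_camera('top'); W=cloud(d); g=d['pixels'].astype(int)
m=(g[...,2]-g[...,0]>60)&(np.hypot(W[...,0]-.459,W[...,1]+.135)<.03)&(abs(W[...,2]-.094)<.01); print('blue',m.sum(),np.median(W[m],0))
m=(g[...,0]-g[...,2]>60)&(np.hypot(W[...,0]-.527,W[...,1]-.205)<.03); print('orange top',m.sum(),np.median(W[m],0) if m.any() else '')
m=(g[...,0]-g[...,2]>60)&(np.hypot(W[...,0]-.527,W[...,1]-.205)<.05); print(m.sum())
s=env.get_state(); print(s['clock'],s['wrist_force'])
E
```

```text
cap 2710 [0.52574073 0.2054949  0.09397622] [0.09303892 0.0948284 ]
slope [0.00198253 0.00033385] circle ((0.5269466042518616, 0.20494945347309113), 0.024038542062044144)
blue 481 [ 0.45818007 -0.1346161   0.09423263]
orange top 341 [0.51869467 0.20415331 0.0948842 ]
409
23.1667 [ 0.2626165   0.41281128 -0.02843215]
```

```bash
python3 -c "
from workcell import env
print(env.hand_in())"
```

```text
the job is handed in; nothing more can be done
None
```

The orange-capped pot was the heavy one. It is now seated in the station with the plate sunk, and the blue-capped pot is back on the mat. I handed the job in at about 23 s; no verdict is reported.

- **Weighing:** I lifted each pot about 44 mm clear of the mat and held it. The blue pot pulled about 1.3 N and the orange about 5.6 N, or roughly 0.57 kg. The blue reading is a little under the stated light range of 1.5–2.2 N, within the sensor's noise, but the two are clearly apart.
- **Seating:** the orange pot entered the hole without resistance. The plate then took about 3.3 N, and the pot bottomed gently at about 4 N.
- **Final checks:**
  - The orange cap's top is at z ≈ 0.094–0.095 m. Fully sunk it should be 0.095 m, and 0.104 m with the plate up.
  - Its top is level, to a slope of about 0.002, and centred within about 1 mm of the hole.
  - The blue pot stands on the mat at (0.458, -0.135), with its cap top at 0.094 m.
  - The gripper was clear, with the wrist force about zero.
  - The bystanders looked unmoved in the last side picture, but I did not measure them.
- **Readings that disagreed:** the finger gap read 51 mm on a 56 mm pot, though depth showed the pads correctly on its sides. The top and wrist cameras differed by 2–3 mm, so I aligned the pot and the hole mainly with the wrist camera.

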